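Free the stuck stopper of the storage canister and put the glue bottle away

TASK

Swing the hold-down bar well clear of the canister, then work the stuck stopper out: twist it back and forth while pulling gently, because a straight pull lifts the whole canister, which must stay down in its cradle. Stand the stopper upright in the shallow dark tray, then drop the small glue bottle, base first, into the open canister so that it goes right down inside. Do not disturb the tall glue bottle, the cup or the sanding block.

Things in the scene. Friction and masses are not known exactly. Their poses are not given: they have to be found in the camera images.
- cradle: Fixed grey cradle, 113 x 113 mm, 20 mm high, whose square pocket (87 mm wide, floor 6 mm above the table) stops the canister's foot from turning but not from lifting. Origin: centre of the underside. A steel post of 16 mm diameter stands 92 mm from the centre along its own +x and carries the hold-down bar.
- swing_bar (a joint): Angle (rad) of the dark steel hold-down bar about the post. 0: it runs from the post along the cradle's -x, over the stopper; + is counter-clockwise from above. Pushed either way up to 1.75 it stays where left (friction 0.12 N m). Arm 16 mm wide, 122 mm long from the axis, 158 to 170 mm above the table, 9 mm above the stopper's grip; hub and nut reach 176 mm.
- bar_end (a point): Point on the bar's middle line, 118 mm from the post's axis and 4 mm short of the free end, at mid thickness, 164 mm above the table; turns with the bar.
- canister: Loose aluminium canister, about 0.83 kg: square foot 84 x 84 x 10 mm in the cradle's pocket, round tube of 62 mm outer and 45 mm inner diameter, 100 mm high, inner floor 11 mm above the underside. Rubber lips 3 to 12 mm below the rim grip the stopper and leave 36 mm free when it is out. Origin: centre of the underside; z up.
- mouth (a point): Centre of the canister's rim, 106 mm above the table when it is seated.
- stopper: Loose grey stopper, 70 g, 61 mm high. Origin: underside of its flange (54 mm diameter, 5 mm thick), on the rim; z up. The shank below it (39 mm diameter, 18 mm long) is stuck: about 20 N against a straight pull, 0.4 N m against turning. While turning at 4 mm rise per rad the pull is only some 4 N. Free after rising 18 mm.
- wing (a point): Centre of the stopper's grip, an upright wing 64 mm long along the stopper's own x, 16 mm thick along its y, from 9 to 43 mm above the stopper's origin. This point is 28 mm above that origin and 46 mm above the shank's end; 134 mm above the table at the start.
- drip_tray: Fixed shallow square dark steel tray, 120 x 120 mm outside, rim 12 mm high, walls and floor 4 mm thick. Origin: centre of its underside.
- cyano_bottle: Small loose glue bottle standing on the table: white body 27 mm in diameter up to 43 mm, blue cap 16 mm in diameter from 43 to 69 mm, 30 g. Origin: centre of its underside, z up.
- glue_bottle: Tall white glue bottle with a red pointed cap, 45 mm in diameter, 138 mm high, a bystander near the small bottle. Origin: centre of its underside.
- clear_cup: Clear tumbler, 71 mm in diameter, 83 mm high, a bystander on the other side of the small bottle. Origin: centre of its underside.
- sanding_block: Cork sanding block, 60 x 100 x 28 mm, a bystander on the robot's side of the cradle. Origin: centre of its underside.
There are look-alikes about, which are no part of the job. Leave any orange look-alike of the cyano_bottle alone.

How it is judged (in metres and radians):
On the way, in this order (a step that is already met when the one before it is completed fails the run):
1. the hold-down bar is swung at least 1 rad to either side ((value of joint swing_bar above 1 rad or value of joint swing_bar below -1 rad)), for 0.2 s.
2. the stopper is clear above the canister's mouth (z of stopper in the frame of canister above 0.121 m and z of canister in the frame of cradle below 0.012 m), for 0.1 s.
3. the stopper stands upright in the tray, released (x of stopper in the frame of drip_tray between -0.045 and 0.045 m and y of stopper in the frame of drip_tray between -0.045 and 0.045 m and z of stopper in the frame of drip_tray below 0.028 m and angle between stopper's own z axis and vertical below 0.15 rad and contact force between the fingers and stopper below 0.1 N), for 0.2 s.
4. the small bottle is down inside the canister (horizontal distance between cyano_bottle and canister below 0.02 m and z of cyano_bottle in the frame of canister below 0.022 m), for 0.2 s.
At the end, for the whole second after the job is handed in: Bar at least 1 rad aside; stopper released, upright (0.15 rad) and at rest on the tray's floor, within 45 mm of its middle along each side; small bottle base down inside the canister, within about 10 mm of its floor, at rest; canister seated in the pocket (3 mm) and upright (all of step 4 and (value of joint swing_bar above 1 rad or value of joint swing_bar below -1 rad) and x of stopper in the frame of drip_tray between -0.045 and 0.045 m and y of stopper in the frame of drip_tray between -0.045 and 0.045 m and z of stopper in the frame of drip_tray below 0.028 m and angle between stopper's own z axis and vertical below 0.15 rad and linear speed of each of stopper, cyano_bottle below 0.05 m/s and angle between cyano_bottle's own z axis and vertical below 0.5 rad and z of canister in the frame of cradle below 0.009 m and angle between canister's own z axis and vertical below 0.06 rad); the robot touches nothing.
It fails at once if the canister is lifted more than 7 mm off the cradle's floor (z of canister in the frame of cradle above 0.013 m).
It fails at once if the tall glue bottle, the cup or the sanding block is moved by more than 25 mm or tipped (distance of any of glue_bottle, clear_cup, sanding_block from where it was at the start of the episode above 0.025 m or angle between any of glue_bottle, clear_cup's own z axis and vertical above 0.5 rad).
It also fails if it takes over 72 s, if anything falls off the work surface, if the arm or the gripper's body presses on something with over 40 N, if the wrist force passes 120 N, or if a joint passes its speed limit or range.

ROBOT

A 6-joint arm with a two-finger parallel gripper is mounted at the origin on a cart in front of the work surface, level with it; the furniture and walls round the work are solid. World frame = base frame: x ahead of the robot, y to its left, z up, the work surface at z = 0. Lengths are in m, angles in degrees, forces in N, time in s.
With the tool pointing down it reaches from about 0.35 to 0.875 m from the base axis. Payload 4.2 kg.
Tool frame: the origin (TCP) lies at the centre of the arm's flange, where the gripper is bolted on; the fingertips stand 182 mm ahead of it and the grasp point (between the pads) lies 164 mm ahead of it (r.nose_length is the distance from the TCP to the fingertips, in m); z points along the fingers, y is the line along which they close (so a half turn about z gives the same grasp; the last joint's range is limited). The gripper opens to 87 mm and grips with 3 to 60 N. Pads are 19 mm wide; open, the fingers measure 117 mm over their backs; the gripper's body (75 mm by 190 mm) begins 51 mm behind the grasp point.
Start: joints at [81.967, 22.042, 0.453, 0, -68.411, -14.817], TCP at [0.243, 0.576, 0.405] pointing down, gripper open.
Joint ranges: [-179.83, 179.83], [-69.29, 118.12], [-61.27, 80.66], [-181.25, 117.63], [-171.15, -9.14], [-177.46, 177.46]. Speed limits (degrees/s): [159.86, 159.86, 180, 180, 180, 180].

INTERFACE

Orientations are given as a 3x3 rotation matrix whose columns are the frame's x, y, z axes.
In Python, from station import r, vision gives the robot as it stands. The module is installed in compiled form; this text tells all that it offers.
- The arm moves only by the shell command python3 -m creep 'ROWS'. ROWS is JSON, a list of rows, each a list of 7 numbers: the opening, from -1 (shut) to 1 (fully open), then the shift along the tool's x, y, z in mm, then the turn, a rotation vector about the tool's x, y, z in degrees. A call has 1 to 8 rows; each row is the pose to reach, as a shift and turn from the pose commanded when the call began, along the tool's axes at that moment; what a row does not reach only later rows make up. A row lasts 1/12 s, in which the tool goes at most 41.7 mm and 7.16 degrees, less where a joint would pass 70% of its speed; a pose out of reach is approached as far as the arm can. A call with a gripper value outside its range is refused whole. The fingers move at their own pace and stop on an object; the grip force is fixed at half the most. Time passes only in rows, so rows that repeat a pose let the fingers close. It gives the time, the measured TCP pose, the force, the opening and the grip force at its end, in the units of the state.
- r.sense(): the state, without advancing time (a new reading comes with each control period).
- vision.capture(name): name is "side" or "top" or "wrist"; returns (picture, depth): 480x640x3 uint8, red, green, blue; 480x640 float32, m along the optical axis (not along the pixel's ray), 0 where there is no reading.
- vision.camera_model(name): a dict with "vertical_fov" (degrees; the focal length in pixels is half the picture's height over the tangent of half this angle, whatever the lens; pixels are square), "cx", "cy" (the principal point, pixels), "extrinsics" (4x4, takes a point from camera to world coordinates); the wrist camera has in their place "mount" (4x4, takes a point from camera to tool coordinates, whose origin is the TCP and whose axes are the flange's). Camera axes: x right, y down, z forward; pixel columns grow to the right and rows downward; lengths in m; the calibration is good to about 2 mm. A picture is of the moment at which its call begins: read the wrist's pose just before it. camera_model takes no time and is no camera call.
- r.finish_job(): hands the job in; it is judged then, once.
Trained networks look in the newest picture that a camera, given by its name, has taken for a name from the list of things; names that differ only in an ending like _2 or _b are one class to them, and where a whole thing is asked for, a point or a joint stands for the part that bears it (a point fixed in the world has none). Each returns a list of dicts, best first, with "conf" (0 to 1); they miss things now and then, are a little off and sometimes report something else, mostly with a low value. They report only what shows in the picture. A call takes as long as a camera call. They do not tell look-alikes from the thing itself.
- vision.find_in(camera, thing): "uv" ([column, row] in pixels, amid what is visible of it).
- vision.cut_out(camera, thing): "region" (480x640 bool, what is visible of it) and "uv" ([column, row] in pixels, amid what is visible of it).
The state is a dict: "time_s": time; "joints": joint angles; "joint_velocities": joint speeds; "effort": joint torques, N m; "tcp_pos": TCP position; "ee_rot": TCP orientation; "wrist_force": force on the tool from outside, world axes, zero at the start; "moment": the same for the moment, N m; "gripper_width": opening from 0.0 (shut) to 1.0 (fully open); "gripper_force": force on a finger pad.
Only numpy, scipy, OpenCV 4.12 (cv2) and the standard library are available. Lean on these libraries where they do the work, as an engineer would, in place of code of your own. Each camera call takes 0.05 s, during which the arm holds its last target. There are 200 camera calls.

## Working session

There is one attempt and no reset: what is moved stays moved. The work goes in short steps, Python scripts to look and compute and a shell command to move; the robot and the scene stay as the last step left them, time stands still between calls to the robot, and variables do not carry over. Pictures are saved under pics/ and viewed, at most 10 in all, crops included, and the job is handed in when it is done.

```bash
mkdir -p pics; ls
cat > h.py <<'E'
import numpy as np, cv2
from station import r, vision
def model(cam):
    m=vision.camera_model(cam); f=240/np.tan(np.radians(m["vertical_fov"])/2)
    if "extrinsics" in m: T=np.array(m["extrinsics"])
    else:
        s=r.sense(); W=np.eye(4); W[:3,:3]=s["ee_rot"]; W[:3,3]=s["tcp_pos"]; T=W@np.array(m["mount"])
    return f,m["cx"],m["cy"],T
def cloud(cam,depth,M=None):
    f,cx,cy,T=M or model(cam)
    v,u=np.mgrid[:480,:640]
    P=np.stack([(u-cx)/f*depth,(v-cy)/f*depth,depth],-1)
    return P@T[:3,:3].T+T[:3,3]
def shoot(cam,name):
    M=model(cam); p,d=vision.capture(cam); cv2.imwrite(f"pics/{name}.png",p[...,::-1]); np.savez(f"pics/{name}.npz",d=d,P=cloud(cam,d,M),p=p)
    return p,d,cloud(cam,d,M)
E
python3 - <<'E'
from h import *
s=r.sense(); print({k:np.round(v,3).tolist() for k,v in s.items()})
for cam in("top","side"):
    p,d,P=shoot(cam,cam+"0")
    for t in["cradle","swing_bar","canister","stopper","drip_tray","cyano_bottle","glue_bottle","clear_cup","sanding_block"]:
        for o in vision.cut_out(cam,t)[:3]:
            m=o["region"]&(d>0); q=P[m]
            print(cam,t,round(o["conf"],2),np.round(o["uv"]),m.sum(),np.round(np.median(q,0),3),"zmax",np.round(np.percentile(q[:,2],97),3)if len(q) else 0)
E
```

```text
pics
{'time_s': 0.0, 'joints': [81.968, 22.09, 0.379, -0.03, -68.412, -14.817], 'joint_velocities': [-0.002, 0.099, -0.12, -0.085, -0.008, -0.082], 'effort': [-0.001, -39.066, 18.74, 4.22, 0.011, -0.0], 'tcp_pos': [0.243, 0.576, 0.404], 'ee_rot': [[0.921, -0.388, -0.001], [-0.388, -0.921, -0.002], [0.0, 0.002, -1.0]], 'wrist_force': [0.804, 0.123, -0.082], 'moment': [-0.044, 0.016, -0.037], 'gripper_force': 0.0, 'gripper_width': 1.001}
top cradle 0.57 [285. 192.] 2028 [0.615 0.08  0.021] zmax 0.173
top swing_bar 0.58 [296. 176.] 702 [0.646 0.068 0.169] zmax 0.175
top canister 0.85 [289. 227.] 903 [0.573 0.072 0.018] zmax 0.106
top stopper 0.62 [287. 205.] 622 [0.593 0.074 0.132] zmax 0.151
top drip_tray 0.65 [429. 261.] 3319 [ 0.513 -0.221  0.004] zmax 0.013
top cyano_bottle 0.76 [204. 260.] 194 [0.501 0.251 0.038] zmax 0.068
top cyano_bottle 0.56 [164. 254.] 205 [0.518 0.328 0.039] zmax 0.069
top glue_bottle 0.94 [162. 210.] 669 [0.592 0.333 0.081] zmax 0.128
top glue_bottle 0.45 [433. 261.] 3404 [ 0.513 -0.222  0.004] zmax 0.013
top clear_cup 0.83 [152. 300.] 1265 [0.428 0.35  0.03 ] zmax 0.083
top sanding_block 0.85 [309. 318.] 1449 [0.391 0.035 0.028] zmax 0.031
side cradle 0.95 [260. 302.] 2900 [0.646 0.098 0.02 ] zmax 0.171
side cradle 0.61 [387. 288.] 1229 [0.395 0.054 0.027] zmax 0.03
side swing_bar 0.91 [255. 248.] 682 [0.648 0.075 0.169] zmax 0.173
side canister 0.94 [285. 298.] 1705 [0.599 0.099 0.044] zmax 0.106
side stopper 0.95 [288. 262.] 716 [0.595 0.082 0.129] zmax 0.149
side drip_tray 0.79 [323. 218.] 1654 [ 0.513 -0.217  0.004] zmax 0.012
side cyano_bottle 0.68 [340. 375.] 404 [0.506 0.265 0.036] zmax 0.067
side cyano_bottle 0.17 [262. 304.] 2887 [0.645 0.098 0.02 ] zmax 0.171
side glue_bottle 0.63 [284. 414.] 1507 [0.6   0.357 0.073] zmax 0.124
side clear_cup 0.79 [392. 407.] 2395 [0.427 0.333 0.048] zmax 0.082
side sanding_block 0.86 [386. 290.] 1231 [0.395 0.053 0.027] zmax 0.03
```

Run:
```python
from h import *
a=cv2.imread("pics/top0.png"); c=cv2.resize(a[150:350,110:510],(800,400),interpolation=cv2.INTER_CUBIC); cv2.imwrite("pics/top0c.png",c)
z=np.load("pics/top0.npz"); P=z["P"]
def box(x0,x1,y0,y1,z0,z1):
    m=(P[...,0]>x0)&(P[...,0]<x1)&(P[...,1]>y0)&(P[...,1]<y1)&(P[...,2]>z0)&(P[...,2]<z1); return P[m][:,:2]
def rect(n,q):
    (c,s,a)=cv2.minAreaRect((q*1000).astype(np.float32)); print(n,len(q),np.round(c),np.round(s),round(a,1))
rect("bar",box(.45,.8,-.1,.2,.155,.18))
rect("wing",box(.5,.7,0,.2,.140,.154))
rect("rim",box(.5,.7,0,.2,.098,.116))
rect("cradle20",box(.5,.75,0,.2,.016,.024))
rect("tray",box(.4,.65,-.35,-.1,.009,.02))
rect("cap1",box(.47,.56,.22,.29,.06,.075))
rect("cap2",box(.47,.56,.29,.37,.06,.075))
rect("glue",box(.56,.66,.28,.4,.08,.15))
rect("cup",box(.37,.5,.28,.4,.075,.09))
rect("block",box(.3,.5,-.05,.15,.02,.035))
print(P[...,2].max())
m=(P[...,2]>.05); n,l,st,ce=cv2.connectedComponentsWithStats(m.astype(np.uint8))
for i in range(1,n):
    if st[i,4]>30: q=P[l==i]; print(st[i],np.round(q.min(0),2),np.round(q.max(0),2))
```

```text
bar 672 [635.  76.] [134.  41.] 25.4
wing 289 [598.  72.] [64. 17.] 61.1
rim 411 [623.  89.] [120.  55.] 28.5
cradle20 1220 [643. 106.] [257. 146.] 36.5
tray 573 [ 553. -254.] [180. 208.] 84.8
cap1 34 [505. 255.] [11. 11.] 44.2
cap2 35 [521. 334.] [12. 11.] 44.9
glue 345 [598. 339.] [35. 41.] 43.7
cup 177 [427. 341.] [70. 70.] 47.5
block 1397 [392.  35.] [98. 58.] 77.4
1.1502520223377344
[   61     0   149   156 19146] [0.32 0.02 0.05] [0.99 0.48 1.15]
[ 215   16   86  110 7573] [0.32 0.02 0.05] [1.01 0.23 1.15]
[ 509   53   81  107 3408] [ 0.32 -0.55  0.05] [0.96 0.02 1.15]
[470 113  42  28 403] [ 0.77 -0.39  0.05] [ 0.83 -0.3   0.06]
[594 119  18  21 160] [ 0.32 -0.6   0.05] [0.82 0.02 1.15]
[ 274  145   39   85 1684] [0.32 0.02 0.05] [0.7  0.1  1.15]
[ 540  144   60   85 2173] [ 0.32 -0.55  0.05] [0.76 0.02 1.15]
[146 198  26  25 497] [0.32 0.02 0.05] [0.62 0.36 1.15]
[156 245   9   9  53] [0.51 0.33 0.05] [0.53 0.34 0.07]
[195 254   9   8  51] [0.5  0.25 0.05] [0.51 0.26 0.07]
[131 276  41  37 464] [0.32 0.02 0.05] [0.46 0.38 1.15]
[  0 399   5  13  38] [0.23 0.02 0.29] [0.32 0.49 1.15]
```

View pics/top0c.png

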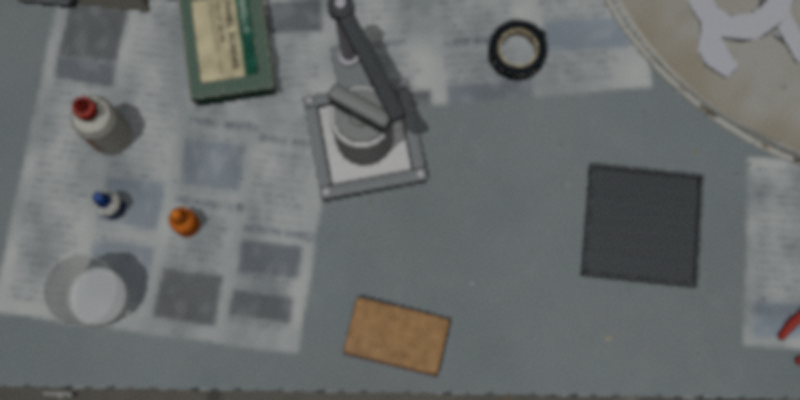

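View pics/side0.png

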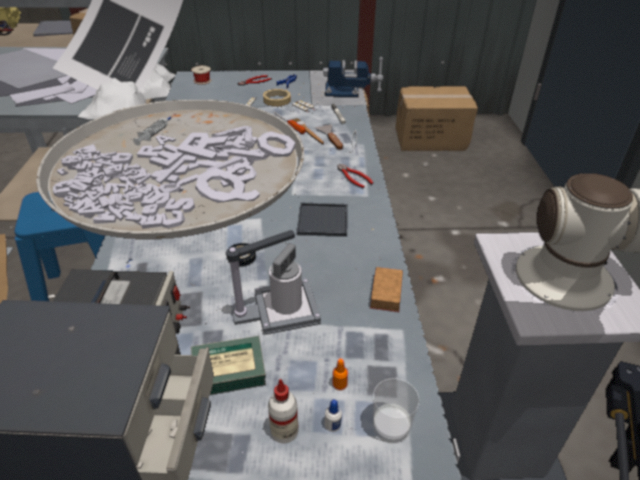

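The crops show these candidates for the small bottle, in full-picture pixels: blue-capped white bottle at (162,251), orange look-alike at (202,260). The blue one at world (0.521, 0.334) is the target. The bar runs from the post at (280,152) to (308,208), over the wing at (290,203). The dark tray is at (430,262).

Run:
```python
from h import *
def pca(n,q):
    c=q[:,:2].mean(0); w,v=np.linalg.eigh(np.cov((q[:,:2]-c).T)); d=v[:,1]; e=(q[:,:2]-c)@v
    print(n,len(q),"mean",np.round(c,4),"dir",round(np.degrees(np.arctan2(d[1],d[0]))%180,1),"ext",np.round(np.ptp(np.percentile(e,[1,99],axis=0),axis=0),3),"mid",np.round(c+v@((e.max(0)+e.min(0))/2),4),"z",round(np.median(q[:,2]),4))
for cam in("top","side"):
    z=np.load(f"pics/{cam}0.npz");P=z["P"];d=z["d"]
    R=lambda c,rad,z0,z1:P[(d>0)&(np.hypot(P[...,0]-c[0],P[...,1]-c[1])<rad)&(P[...,2]>z0)&(P[...,2]<z1)]
    pca(cam+" bar",R((.63,.08),.12,.160,.173)); pca(cam+" hub",R((.63,.08),.14,.1735,.18))
    pca(cam+" wing",R((.598,.075),.06,.142,.153))
    q=R((.598,.075),.06,.1085,.113); pca(cam+" flange",q)
    pca(cam+" rim",R((.598,.075),.06,.1035,.1075))
    q=R((.598,.08),.082,.018,.0225); pca(cam+" cradle",q)
    b=cv2.minAreaRect((q[:,:2]*1000).astype(np.float32)); print(b)
    q=R((.513,-.222),.09,.002,.014); pca(cam+" tray",q); print(cv2.minAreaRect((q[:,:2]*1000).astype(np.float32)))
    pca(cam+" cap",R((.521,.334),.02,.06,.075))
    m=(d>0)&(P[...,2]>.12)&(P[...,0]>.35)&(P[...,0]<.95)&(abs(P[...,1])<.5); g=P[m]
    for i in range(35,95,10):
        print(i,[f"{g[(g[:,0]>i/100)&(g[:,0]<i/100+.1)&(g[:,1]>y)&(g[:,1]<y+.1)][:,2].max(initial=0):.2f}" for y in np.arange(-.5,.5,.1)])
```

```text
top bar 607 mean [0.6385 0.0656] dir 27.7 ext [0.022 0.131] mid [0.6395 0.066 ] z 0.1693
top hub 47 mean [0.6689 0.0823] dir 28.1 ext [0.018 0.122] mid [0.6407 0.0668] z 0.1747
top wing 275 mean [0.5976 0.0729] dir 60.5 ext [0.016 0.061] mid [0.5983 0.0723] z 0.1479
top flange 192 mean [0.5918 0.0751] dir 171.9 ext [0.046 0.052] mid [0.5981 0.0746] z 0.1104
top rim 85 mean [0.5884 0.0788] dir 3.7 ext [0.056 0.06 ] mid [0.5979 0.0734] z 0.1055
top cradle 742 mean [0.5879 0.0728] dir 94.6 ext [0.121 0.118] mid [0.6083 0.073 ] z 0.0198
((610.779296875, 74.6744384765625), (139.29132080078125, 112.69865417480469), 11.864983558654785)
top tray 3015 mean [ 0.5125 -0.2214] dir 161.6 ext [0.154 0.152] mid [ 0.5135 -0.2221] z 0.0045
((513.3380126953125, -223.27023315429688), (175.39364624023438, 176.20590209960938), 7.758922100067139)
top cap 35 mean [0.5206 0.3333] dir 73.8 ext [0.011 0.012] mid [0.5216 0.3345] z 0.066
35 ['0.00', '0.00', '0.00', '0.00', '0.00', '0.00', '0.00', '0.00', '0.00', '0.00']
45 ['0.00', '0.00', '0.00', '0.00', '0.00', '0.00', '0.00', '0.00', '0.00', '0.00']
55 ['0.0
[... 1066 characters left out ...]
0044
((510.8192138671875, -224.6291046142578), (168.28982543945312, 167.02699279785156), 63.53270721435547)
side cap 57 mean [0.5223 0.338 ] dir 167.6 ext [0.011 0.012] mid [0.5221 0.3372] z 0.066
35 ['0.00', '0.00', '0.00', '0.00', '0.00', '0.00', '0.00', '0.00', '0.00', '0.00']
45 ['0.00', '0.00', '0.00', '0.00', '0.00', '0.00', '0.00', '0.00', '0.00', '0.00']
55 ['0.00', '0.00', '0.00', '0.00', '0.00', '0.17', '0.15', '0.00', '0.14', '0.00']
65 ['0.00', '0.00', '0.00', '0.00', '0.00', '0.18', '0.17', '0.15', '0.20', '0.16']
75 ['0.00', '0.00', '0.00', '0.00', '0.00', '0.00', '0.00', '0.24', '0.24', '0.24']
85 ['0.00', '0.00', '0.00', '0.00', '0.00', '0.14', '0.14', '0.24', '0.24', '0.24']
```

```bash
cat > go.py <<'E'
import sys; from h import *; from scipy.spatial.transform import Rotation as Ro
# args: x y tipz(yaw optional) -> shift/turn in tool axes for grasp axis at x,y, fingertips at tipz, tool x at yaw
s=r.sense(); R=np.array(s["ee_rot"]); a=list(map(float,sys.argv[1:]))
t=np.array([a[0],a[1],a[2]+r.nose_length])
print("t",round(s["time_s"],2),"tcp",np.round(s["tcp_pos"],4),"yaw",np.round(np.degrees(np.arctan2(R[1,0],R[0,0])),1),"j6",round(s["joints"][5],1),"w",round(s["gripper_width"],3),"F",np.round(s["wrist_force"],1))
print("shift",np.round(R.T@(t-s["tcp_pos"])*1000,1))
if len(a)>3:
    y=np.radians(a[3]); G=np.array([[np.cos(y),np.sin(y),0],[np.sin(y),-np.cos(y),0],[0,0,-1]])
    print("rot",np.round(Ro.from_matrix(R.T@G).as_rotvec(degrees=True),1))
E
python3 go.py .579 .087 .21 -119
```

```text
t 1.0 tcp [0.2426 0.5759 0.4048] yaw -22.8 j6 -14.8 w 0.995 F [0.2 0.3 0.1]
shift [499.8 320.   12.6]
rot [ 0.  -0.  96.2]
```

```bash
python3 -m creep '[[-1,35,20,0,0,0,7],[-1,70,45,0,0,0,14],[-1,105,68,0,0,0,21],[-1,140,90,0,0,0,28],[-1,175,112,0,0,0,35],[-1,210,135,0,0,0,42],[-1,245,158,5,0,0,49],[-1,280,180,8,0,0,56]]'; python3 go.py .579 .087 .21 -119
```

```text
time_s: 1.67
tcp_pos: [0.4305, 0.3006, 0.3972]
ee_rot: [[0.188, -0.982, 0.001], [-0.982, -0.188, 0.001], [-0.001, -0.001, -1.0]]
wrist_force: [1.0, 0.1, -0.7]
gripper_width: 0.479
gripper_force: 0.0
t 1.67 tcp [0.4305 0.3006 0.3972] yaw -79.2 j6 -41.8 w 0.479 F [ 1.   0.1 -0.7]
shift [ 237.7 -105.7    4.9]
rot [-0.   0.  39.8]
```

```bash
python3 -m creep '[[-1,33,-14,0,0,0,6],[-1,66,-29,0,0,0,12],[-1,100,-44,0,0,0,18],[-1,135,-59,0,0,0,24],[-1,170,-75,0,0,0,30],[-1,205,-90,2,0,0,35],[-1,230,-102,4,0,0,40],[-1,237,-105,5,0,0,40]]'; python3 go.py .579 .087 .157 -119
python3 - <<'E'
from h import *
p,d,P=shoot("wrist","w1")
E
```

```text
time_s: 2.33
tcp_pos: [0.5806, 0.0872, 0.3913]
ee_rot: [[-0.488, -0.873, -0.0], [-0.873, 0.488, -0.001], [0.001, -0.0, -1.0]]
wrist_force: [1.9, 0.7, -0.1]
gripper_width: 0.014
gripper_force: 0.0
t 2.33 tcp [0.5806 0.0872 0.3913] yaw -119.2 j6 -53.6 w 0.014 F [ 1.9  0.7 -0.1]
shift [ 0.9  1.3 52.1]
rot [-0.  -0.  -0.2]
```

View pics/w1.png

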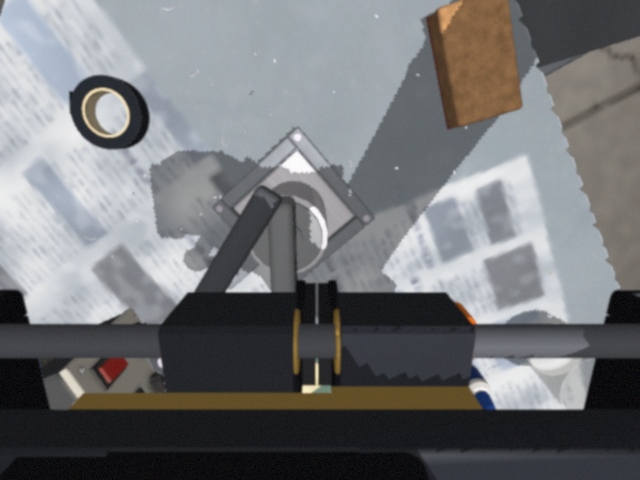

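The picture shows the bar from (268,195) to (215,285), left of the wing at (283,250). The closed fingers at (318,340) are on the side to push from.

```bash
python3 -m creep '[[-1,0,0,25,0,0,0],[-1,0,0,51,0,0,0],[-1,0,0,51,0,0,0],[-1,11,-14,51,0,0,0],[-1,22,-28,51,0,0,0],[-1,32,-42,51,0,0,0],[-1,37,-55,51,0,0,0],[-1,41,-68,51,0,0,0]]'; python3 go.py .674 -.008 .157
```

```text
time_s: 3.05
tcp_pos: [0.619, 0.0219, 0.3422]
ee_rot: [[-0.481, -0.877, 0.001], [-0.877, 0.481, 0.001], [-0.001, -0.001, -1.0]]
wrist_force: [0.1, 1.7, 0.4]
gripper_width: 0.007
gripper_force: 0.8
t 3.05 tcp [0.619  0.0219 0.3422] yaw -118.8 j6 -45.7 w 0.007 F [0.1 1.7 0.4]
shift [ -0.2 -62.6   3. ]
```

```bash
python3 -m creep '[[-1,1,-15,0,0,0,0],[-1,2,-30,0,0,0,0],[-1,-1,-45,0,0,0,0],[-1,-4,-60,0,0,0,0],[-1,-8,-68,0,0,0,0],[-1,-8,-68,0,0,0,0],[-1,-5,-60,-10,0,0,0],[-1,-5,-60,-45,0,0,0]]'
python3 - <<'E'
from h import *
for cam in("top",):
    p,d,P=shoot(cam,cam+"1")
    q=P[(d>0)&(np.hypot(P[...,0]-.688,P[...,1]-.094)<.15)&(P[...,2]>.160)&(P[...,2]<.173)]
    c=q[:,:2].mean(0); w,v=np.linalg.eigh(np.cov((q[:,:2]-c).T)); print(len(q),c,np.degrees(np.arctan2(v[1,1],v[0,1])), np.ptp((q[:,:2]-c)@v,axis=0))
    q=P[(d>0)&(np.hypot(P[...,0]-.598,P[...,1]-.074)<.06)&(P[...,2]>.142)&(P[...,2]<.153)]
    c=q[:,:2].mean(0); w,v=np.linalg.eigh(np.cov((q[:,:2]-c).T)); e=(q[:,:2]-c)@v;print(len(q),c+v@((e.max(0)+e.min(0))/2),np.degrees(np.arctan2(v[1,1],v[0,1])), np.ptp(e,axis=0))
E
python3 go.py .598 .074 .2 -119
```

```text
time_s: 3.72
tcp_pos: [0.6711, -0.0027, 0.3803]
ee_rot: [[-0.483, -0.876, -0.015], [-0.876, 0.483, -0.001], [0.008, 0.012, -1.0]]
wrist_force: [0.3, -0.8, -1.3]
gripper_width: 0.005
gripper_force: 0.0
274 [0.68959289 0.07650027] 103.11041462177828 [0.02520938 0.0709091 ]
284 [0.59817192 0.07216109] 61.44432551949944 [0.01738005 0.06349442]
t 3.77 tcp [ 0.6733 -0.0029  0.3934] yaw -118.7 j6 -42.3 w 0.002 F [ 2.6 -0.5  8.4]
shift [-31.2 103.   10.5]
rot [-0.4  0.1  0.3]
```

```bash
python3 -m creep '[[1,-7,25,0,0,0,0],[1,-15,50,0,0,0,0],[1,-23,75,2,0,0,0],[1,-31,102,2,0,0,0],[1,-31,102,2,0,0,0],[1,-31,102,2,0,0,0],[1,-31,102,2,0,0,0]]'
python3 - <<'E'
from h import *
p,d,P=shoot("wrist","w2")
p2,d2,P2=shoot("top","top2")
q=P[(d>0)&(np.hypot(P[...,0]-.598,P[...,1]-.074)<.045)&(P[...,2]>.143)&(P[...,2]<.154)]
c=q[:,:2].mean(0); w,v=np.linalg.eigh(np.cov((q[:,:2]-c).T)); e=(q[:,:2]-c)@v;print(len(q),c+v@((e.max(0)+e.min(0))/2),np.degrees(np.arctan2(v[1,1],v[0,1])), np.ptp(e,axis=0))
for D,PP in((d,P),(d2,P2)):
    q=PP[(D>0)&(np.hypot(PP[...,0]-.688,PP[...,1]-.094)<.135)&(PP[...,2]>.160)&(PP[...,2]<.173)]
    if len(q)>5:print(len(q),q.min(0),q.max(0))
E
python3 go.py .598 .0735 .119 -118.8
```

```text
time_s: 4.35
tcp_pos: [0.5989, 0.0735, 0.3854]
ee_rot: [[-0.482, -0.876, 0.003], [-0.876, 0.482, 0.0], [-0.002, -0.002, -1.0]]
wrist_force: [-0.2, 0.1, 0.4]
gripper_width: 0.446
gripper_force: 0.0
2470 [0.59797323 0.0715981 ] 61.23113792672036 [0.01658264 0.06314097]
3826 [ 0.69004743 -0.02916623  0.16002815] [0.71804885 0.03919409 0.17240674]
109 [ 0.69593519 -0.02821514  0.16114351] [0.71961716 0.01695141 0.17299586]
t 4.45 tcp [0.5994 0.0729 0.3844] yaw -118.9 j6 -51.2 w 0.541 F [-0.2  0.3 -0.2]
shift [ 0.2  1.6 83.2]
rot [-0.1  0.  -0.1]
```

View pics/w2.png

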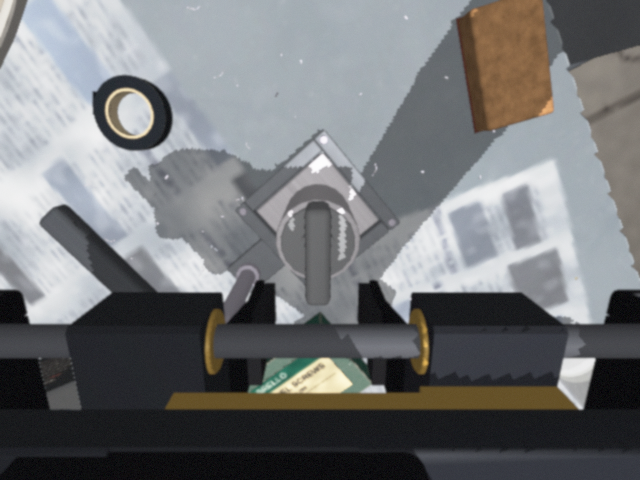

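The wing is centred at (317,253) and the bar is well clear, with its end near (50,215), at about 1.5 rad. Next I descend and grip.

```bash
python3 -m creep '[[1,0,1,25,0,0,0],[1,0,1,50,0,0,0],[1,0,1,72,0,0,0],[1,0,1,83,0,0,0],[-1,0,1,83,0,0,0],[-1,0,1,83,0,0,0],[-1,0,1,83,0,0,0],[-1,0,1,83,0,0,0]]'; python3 -m creep '[[-1,0,0,0,0,0,0],[-1,0,0,0,0,0,0],[-1,0,0,0,0,0,0],[-1,0,0,0,0,0,0]]'; python3 go.py .598 .0735 .119 -118.8
```

```text
time_s: 5.12
tcp_pos: [0.599, 0.0739, 0.3025]
ee_rot: [[-0.482, -0.876, 0.003], [-0.876, 0.482, 0.001], [-0.002, -0.002, -1.0]]
wrist_force: [0.5, 0.0, 0.9]
gripper_width: 0.718
gripper_force: 0.0
time_s: 5.45
tcp_pos: [0.5983, 0.0739, 0.3013]
ee_rot: [[-0.482, -0.876, 0.001], [-0.876, 0.482, 0.0], [-0.001, -0.0, -1.0]]
wrist_force: [0.1, 0.2, -0.7]
gripper_width: 0.417
gripper_force: 0.0
t 5.45 tcp [0.5983 0.0739 0.3013] yaw -118.8 j6 -51.3 w 0.417 F [ 0.1  0.2 -0.7]
shift [0.5 0.1 0.1]
rot [-0.  0. -0.]
```

```bash
python3 -m creep '[[-1,0,0,0,0,0,0],[-1,0,0,0,0,0,0],[-1,0,0,0,0,0,0],[-1,0,0,0,0,0,0],[-1,0,0,0,0,0,0],[-1,0,0,0,0,0,0]]'
```

```text
time_s: 5.95
tcp_pos: [0.5986, 0.0738, 0.3009]
ee_rot: [[-0.483, -0.876, 0.001], [-0.876, 0.483, 0.0], [-0.0, -0.001, -1.0]]
wrist_force: [1.6, -1.1, -0.5]
gripper_width: 0.18
gripper_force: 30.0
```

```bash
python3 -m creep '[[-1,0,0,0,0,0,5],[-1,0,0,-0.3,0,0,11],[-1,0,0,-0.7,0,0,17],[-1,0,0,-1.1,0,0,23],[-1,0,0,-1.5,0,0,29],[-1,0,0,-1.9,0,0,35],[-1,0,0,-2.3,0,0,41],[-1,0,0,-2.7,0,0,47]]'; python3 go.py .598 .0735 .119 -118.8
```

```text
time_s: 6.62
tcp_pos: [0.5984, 0.0734, 0.3029]
ee_rot: [[-0.971, -0.241, -0.001], [-0.241, 0.971, -0.001], [0.001, -0.001, -1.0]]
wrist_force: [2.4, -3.4, -3.5]
gripper_width: 0.183
gripper_force: 30.0
t 6.62 tcp [0.5984 0.0734 0.3029] yaw -166.1 j6 -98.5 w 0.183 F [ 2.4 -3.4 -3.5]
shift [0.4 0.2 1.7]
rot [ -0.   -0.1 -47.3]
```

```bash
python3 -m creep '[[-1,0,0,0,0,0,-5],[-1,0,0,-0.4,0,0,-11],[-1,0,0,-0.8,0,0,-17],[-1,0,0,-1.3,0,0,-24],[-1,0,0,-1.7,0,0,-30],[-1,0,0,-2.2,0,0,-37],[-1,0,0,-2.6,0,0,-43],[-1,0,0,-3.1,0,0,-50]]'; python3 -m creep '[[-1,0,0,-0.4,0,0,-6],[-1,0,0,-0.8,0,0,-12],[-1,0,0,-1.2,0,0,-18],[-1,0,0,-1.7,0,0,-25],[-1,0,0,-2.1,0,0,-31],[-1,0,0,-2.6,0,0,-38],[-1,0,0,-3,0,0,-44],[-1,0,0,-3.4,0,0,-50]]'
python3 - <<'E'
from h import *
p,d,P=shoot("side","s2")
for t in("canister","stopper"):
    o=vision.cut_out("side",t)[0]; q=P[o["region"]&(d>0)]; print(t,np.round(o["uv"]),np.round(np.percentile(q[:,2],[1,5,50,95,99]),4))
q=P[(d>0)&(np.hypot(P[...,0]-.598,P[...,1]-.074)<.035)&(P[...,2]>.1)&(P[...,2]<.128)]
print(np.histogram(q[:,2],np.arange(.1,.13,.002)))
E
python3 go.py .598 .0735 .119 -118.8
```

```text
time_s: 7.28
tcp_pos: [0.598, 0.0739, 0.3054]
ee_rot: [[-0.433, -0.901, -0.002], [-0.901, 0.433, 0.001], [-0.0, 0.002, -1.0]]
wrist_force: [1.7, -0.1, -4.3]
gripper_width: 0.181
gripper_force: 30.0
time_s: 7.95
tcp_pos: [0.5977, 0.0737, 0.3086]
ee_rot: [[0.412, -0.911, -0.003], [-0.911, -0.412, 0.0], [-0.001, 0.003, -1.0]]
wrist_force: [1.2, -0.1, -3.5]
gripper_width: 0.183
gripper_force: 30.0
canister [286. 301.] [0.0127 0.014  0.0465 0.1051 0.1069]
stopper [285. 264.] [0.103  0.1128 0.1273 0.1569 0.1576]
(array([32, 60, 92, 55,  2,  1,  3, 23, 81, 78, 11,  3,  4, 11]), array([0.1  , 0.102, 0.104, 0.106, 0.108, 0.11 , 0.112, 0.114, 0.116,
       0.118, 0.12 , 0.122, 0.124, 0.126, 0.128]))
t 8.1 tcp [0.5977 0.0738 0.3087] yaw -66.0 j6 1.6 w 0.183 F [-0.3  0.5 -6.2]
shift [ 0.4 -0.2  7.5]
rot [ 0.2 -0.  52.8]
```

The stopper has risen about 8 mm, with its flange top at 0.118 m, and the canister rim is still at 0.106 m. I continue the same way.

```bash
python3 -m creep '[[-1,0,0,0,0,0,5],[-1,0,0,-0.4,0,0,11],[-1,0,0,-0.8,0,0,17],[-1,0,0,-1.3,0,0,24],[-1,0,0,-1.7,0,0,30],[-1,0,0,-2.2,0,0,37],[-1,0,0,-2.6,0,0,43],[-1,0,0,-3.1,0,0,50]]'; python3 -m creep '[[-1,0,0,-0.4,0,0,6],[-1,0,0,-0.8,0,0,12],[-1,0,0,-1.2,0,0,18],[-1,0,0,-1.7,0,0,25],[-1,0,0,-2.1,0,0,31],[-1,0,0,-2.6,0,0,38],[-1,0,0,-3,0,0,44],[-1,0,0,-3.4,0,0,50]]';  python3 -m creep '[[-1,0,0,0,0,0,-5],[-1,0,0,-0.4,0,0,-11],[-1,0,0,-0.8,0,0,-17],[-1,0,0,-1.3,0,0,-24],[-1,0,0,-1.7,0,0,-30],[-1,0,0,-2.2,0,0,-37],[-1,0,0,-2.6,0,0,-43],[-1,0,0,-3.1,0,0,-50]]'; python3 go.py .598 .0735 .119 -118.8
```

```text
time_s: 8.77
tcp_pos: [0.5983, 0.0738, 0.3127]
ee_rot: [[-0.442, -0.897, -0.001], [-0.897, 0.442, -0.001], [0.001, 0.0, -1.0]]
wrist_force: [-1.5, -1.5, 2.9]
gripper_width: 0.184
gripper_force: 30.0
time_s: 9.43
tcp_pos: [0.5984, 0.0739, 0.3171]
ee_rot: [[-0.971, -0.237, 0.001], [-0.237, 0.971, 0.0], [-0.001, -0.0, -1.0]]
wrist_force: [0.9, -0.3, -0.5]
gripper_width: 0.182
gripper_force: 30.0
time_s: 10.1
tcp_pos: [0.5983, 0.0739, 0.3201]
ee_rot: [[-0.433, -0.901, 0.0], [-0.901, 0.433, -0.0], [-0.0, -0.0, -1.0]]
wrist_force: [0.0, -1.0, -1.0]
gripper_width: 0.181
gripper_force: 30.0
t 10.1 tcp [0.5983 0.0739 0.3201] yaw -115.7 j6 -48.1 w 0.181 F [ 0. -1. -1.]
shift [ 0.5  0.1 18.9]
rot [-0.   0.   3.1]
```

```bash
python3 -m creep '[[-1,0,0,-0.5,0,0,-6],[-1,0,0,-1.5,0,0,-12],[-1,0,0,-2.5,0,0,-17],[-1,0,0,-3.5,0,0,-11],[-1,0,0,-5,0,0,-5],[-1,0,0,-7,0,0,0],[-1,0,0,-9,0,0,0],[-1,0,0,-9,0,0,0]]';  python3 - <<'E'
from h import *
p,d,P=shoot("side","s3")
for t in("canister","stopper"):
    o=vision.cut_out("side",t)[0]; q=P[o["region"]&(d>0)]; print(t,np.round(o["uv"]),np.round(np.percentile(q[:,2],[1,5,50,95,99]),4))
q=P[(d>0)&(np.hypot(P[...,0]-.598,P[...,1]-.074)<.035)&(P[...,2]>.1)&(P[...,2]<.142)]
print(np.histogram(q[:,2],np.arange(.1,.144,.002))[0])
E
python3 go.py .598 .0735 .2 -118.8
```

```text
time_s: 10.77
tcp_pos: [0.5985, 0.0739, 0.3295]
ee_rot: [[-0.435, -0.9, 0.001], [-0.9, 0.435, 0.0], [-0.001, -0.001, -1.0]]
wrist_force: [-0.3, 0.4, -0.4]
gripper_width: 0.18
gripper_force: 30.0
canister [285. 296.] [0.0129 0.0144 0.0544 0.1055 0.1069]
stopper [283. 257.] [0.1173 0.1219 0.1462 0.1776 0.1789]
[ 30  55 104  67   5   0   0   0   2  11  13  18  11  11   1   0   1  12
  44 106  43]
t 10.92 tcp [0.5983 0.0738 0.3288] yaw -115.8 j6 -48.2 w 0.18 F [-0.5 -0.4 -0.1]
shift [  0.4   0.1 -53.4]
rot [-0.  0.  3.]
```

The stopper is free and the canister is still seated. I raise it and carry it to the tray.

```bash
python3 -m creep '[[-1,0,0,-15,0,0,0],[-1,0,0,-35,0,0,0],[-1,0,0,-55,0,0,0],[-1,0,0,-55,0,0,0]]'; python3 go.py .513 -.2225 .2 -118.8
```

```text
time_s: 11.25
tcp_pos: [0.5993, 0.074, 0.3882]
ee_rot: [[-0.435, -0.901, 0.008], [-0.901, 0.435, 0.001], [-0.005, -0.007, -1.0]]
wrist_force: [0.7, 0.0, -0.1]
gripper_width: 0.183
gripper_force: 30.0
t 11.25 tcp [0.5993 0.074  0.3882] yaw -115.8 j6 -48.2 w 0.183 F [ 0.7  0.  -0.1]
shift [304.5 -51.1   4.9]
rot [-0.4  0.3  3. ]
```

```bash
python3 -m creep '[[-1,25,-4,0,0,0,0],[-1,60,-10,0,0,0,0],[-1,98,-16,0,0,0,0],[-1,136,-23,0,0,0,0],[-1,174,-29,0,0,0,0],[-1,212,-36,0,0,0,0],[-1,250,-42,0,0,0,0],[-1,280,-47,0,0,0,0]]'; python3 -m creep '[[-1,18,-3,0,0,0,0],[-1,24,-4,0,0,0,0],[-1,24,-4,0,0,0,0],[-1,24,-4,0,0,0,0]]';python3 - <<'E'
from h import *
p,d,P=shoot("wrist","w3")
p,d,P=shoot("side","s4")
o=vision.cut_out("side","stopper")[0]; q=P[o["region"]&(d>0)]; print(np.round(o["uv"]),np.round(np.percentile(q,[1,50,99],axis=0),4))
E
python3 go.py .513 -.2225 .035
```

```text
time_s: 11.92
tcp_pos: [0.5172, -0.2008, 0.3831]
ee_rot: [[-0.437, -0.9, -0.001], [-0.9, 0.437, 0.0], [0.0, 0.001, -1.0]]
wrist_force: [-0.3, 0.0, -0.2]
gripper_width: 0.18
gripper_force: 30.0
time_s: 12.25
tcp_pos: [0.5117, -0.2218, 0.3832]
ee_rot: [[-0.436, -0.9, -0.0], [-0.9, 0.436, 0.0], [-0.0, 0.001, -1.0]]
wrist_force: [0.2, 0.3, -0.9]
gripper_width: 0.179
gripper_force: 30.0
[319. 150.] [[ 0.4904 -0.2375  0.1737]
 [ 0.5184 -0.2023  0.2004]
 [ 0.5367 -0.1893  0.2326]]
t 12.4 tcp [ 0.5121 -0.2209  0.3835] yaw -115.8 j6 -19.1 w 0.179 F [-0.1  0.4  0.2]
shift [  1.1  -1.5 166.3]
```

View pics/w3.png

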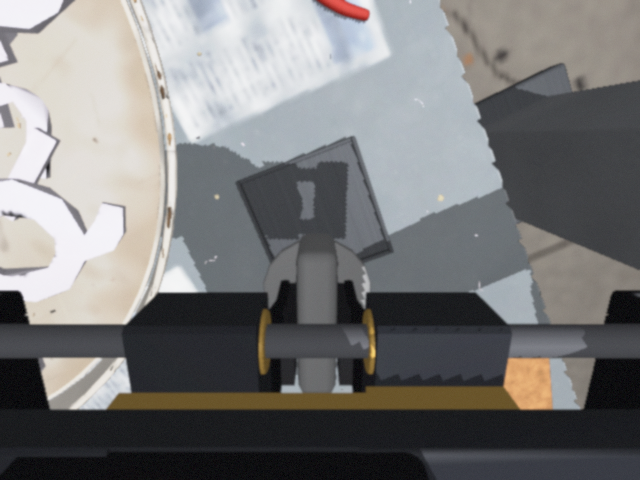

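The stopper hangs upright between the fingers at (317,290), above the dark tray centred near (315,205), which perspective shifts in the view. I lower it.

```bash
python3 -m creep '[[-1,1,-1,25,0,0,0],[-1,1,-1,60,0,0,0],[-1,1,-1,95,0,0,0],[-1,1,-1,125,0,0,0],[-1,1,-1,145,0,0,0],[-1,1,-1,155,0,0,0],[-1,1,-1,159,0,0,0],[-1,1,-1,159,0,0,0]]'; python3 -m creep '[[-1,0,0,2,0,0,0],[-1,0,0,4,0,0,0],[-1,0,0,4,0,0,0]]'; python3 go.py .513 -.2225 .035
```

```text
time_s: 13.07
tcp_pos: [0.5127, -0.2228, 0.2244]
ee_rot: [[-0.435, -0.9, -0.001], [-0.9, 0.435, -0.0], [0.0, 0.001, -1.0]]
wrist_force: [-0.7, 0.1, -0.8]
gripper_width: 0.184
gripper_force: 30.0
time_s: 13.32
tcp_pos: [0.5124, -0.2233, 0.2216]
ee_rot: [[-0.436, -0.9, 0.002], [-0.9, 0.436, -0.0], [-0.001, -0.002, -1.0]]
wrist_force: [-0.6, 0.8, -0.3]
gripper_width: 0.18
gripper_force: 30.0
t 13.32 tcp [ 0.5124 -0.2233  0.2216] yaw -115.8 j6 -18.9 w 0.18 F [-0.6  0.8 -0.3]
shift [-1.  -0.2  4.4]
```

```bash
python3 -m creep '[[-1,0,0,1,0,0,0],[-1,0,0,2,0,0,0],[-1,0,0,3,0,0,0],[-1,0,0,3,0,0,0]]'; python3 -m creep '[[-1,0,0,1,0,0,0],[-1,0,0,1.5,0,0,0],[-1,0,0,1.5,0,0,0]]'
```

```text
time_s: 13.65
tcp_pos: [0.5121, -0.2234, 0.2176]
ee_rot: [[-0.436, -0.9, -0.0], [-0.9, 0.436, 0.0], [-0.0, 0.0, -1.0]]
wrist_force: [-0.2, 0.1, -0.1]
gripper_width: 0.184
gripper_force: 30.0
time_s: 13.9
tcp_pos: [0.5123, -0.2234, 0.2168]
ee_rot: [[-0.436, -0.9, 0.0], [-0.9, 0.436, -0.0], [0.0, -0.0, -1.0]]
wrist_force: [-0.7, -0.2, 4.5]
gripper_width: 0.179
gripper_force: 30.0
```

```bash
python3 -m creep '[[1,0,0,0,0,0,0],[1,0,0,0,0,0,0],[1,0,0,0,0,0,0],[1,0,0,0,0,0,0],[1,0,0,-15,0,0,0],[1,0,0,-40,0,0,0],[1,0,0,-80,0,0,0],[1,0,0,-120,0,0,0]]';python3 - <<'E'
from h import *
for cam in("side","top"):
    p,d,P=shoot(cam,cam+"5")
    for o in vision.cut_out(cam,"stopper")[:2]:
        q=P[o["region"]&(d>0)]; print(cam,o["conf"],np.round(o["uv"]),np.round(np.percentile(q,[2,50,98],axis=0),4))
E
python3 go.py .521 .335 .2
```

```text
time_s: 14.57
tcp_pos: [0.5117, -0.2233, 0.3363]
ee_rot: [[-0.436, -0.9, -0.004], [-0.9, 0.436, 0.001], [0.001, 0.003, -1.0]]
wrist_force: [0.6, -0.7, -0.4]
gripper_width: 0.703
gripper_force: 0.0
side 0.46 [394. 410.] [[0.3956 0.3091 0.009 ]
 [0.4267 0.3334 0.0481]
 [0.46   0.3769 0.0827]]
side 0.33 [289. 292.] [[0.5594 0.0417 0.0124]
 [0.599  0.0947 0.0614]
 [0.6399 0.1142 0.1064]]
t 14.77 tcp [ 0.5121 -0.2233  0.3374] yaw -115.9 j6 -18.9 w 0.883 F [-0.5  0.  -0.3]
shift [-506.3  235.4  -44.7]
```

```bash
python3 - <<'E'
from h import *
a=cv2.imread("pics/side5.png"); cv2.imwrite("pics/side5c.png",cv2.resize(a[150:350,200:440],(720,600)))
print(np.round(vision.camera_model("wrist")["mount"],3))
z=np.load("pics/side5.npz");P=z["P"];q=P[(z["d"]>0)&(np.hypot(P[...,0]-.513,P[...,1]+.2225)<.05)&(P[...,2]>.03)&(P[...,2]<.09)]
print(len(q),np.percentile(q,[2,50,98],axis=0).round(3),np.histogram(q[:,2],np.arange(.03,.09,.005)))
E
python3 go.py .521 .335 .2 180
```

```text
[[-0.    -0.961 -0.277  0.076]
 [ 1.    -0.     0.    -0.   ]
 [-0.    -0.277  0.961  0.02 ]
 [ 0.     0.     0.     1.   ]]
259 [[ 0.494 -0.245  0.031]
 [ 0.513 -0.211  0.057]
 [ 0.532 -0.191  0.066]] (array([13, 28, 25, 26, 27, 30, 85, 25,  0,  0,  0]), array([0.03 , 0.035, 0.04 , 0.045, 0.05 , 0.055, 0.06 , 0.065, 0.07 ,
       0.075, 0.08 , 0.085]))
t 14.77 tcp [ 0.5121 -0.2233  0.3374] yaw -115.9 j6 -18.9 w 0.883 F [-0.5  0.  -0.3]
shift [-506.3  235.4  -44.7]
rot [-0.1  0.2 64.1]
```

View pics/side5c.png

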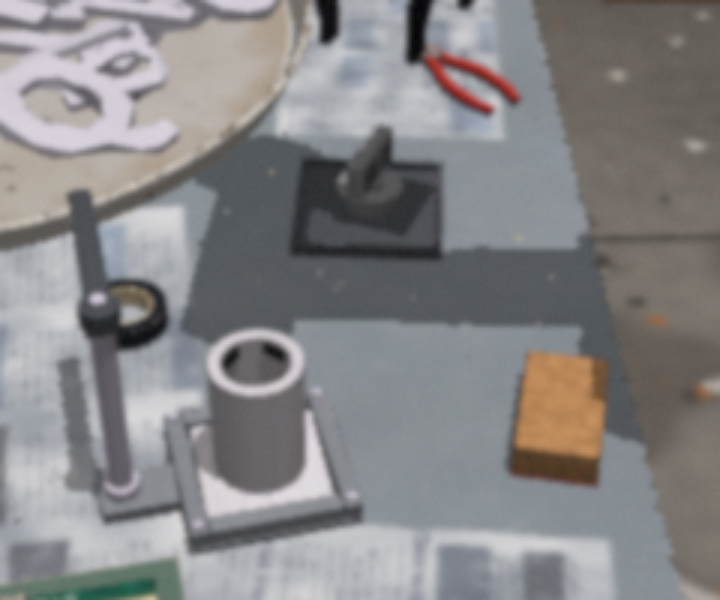

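The stopper stands upright in the tray at (370,180), the canister is open and seated, and the bar is aside. Next is the small bottle.

```bash
python3 -m creep '[[0,0,0,-20,0,0,5],[0,-30,14,-40,0,0,11],[0,-65,30,-45,0,0,17],[0,-101,47,-45,0,0,23],[0,-138,64,-45,0,0,29],[0,-175,81,-45,0,0,35],[0,-212,98,-45,0,0,41],[0,-249,116,-45,0,0,47]]'; python3 go.py .521 .335 .2 180
```

```text
time_s: 15.43
tcp_pos: [0.5157, 0.052, 0.3795]
ee_rot: [[-0.957, -0.291, -0.003], [-0.291, 0.957, -0.001], [0.003, -0.0, -1.0]]
wrist_force: [1.1, -0.5, -0.2]
gripper_width: 0.519
gripper_force: 0.0
t 15.43 tcp [0.5157 0.052  0.3795] yaw -163.1 j6 -96.8 w 0.519 F [ 1.1 -0.5 -0.2]
shift [-87.5 269.2  -3. ]
rot [-0.  -0.2 16.9]
```

```bash
python3 -m creep '[[0,-11,34,-3,0,0,3],[0,-22,70,-3,0,0,6],[0,-34,106,-3,0,0,9],[0,-46,142,-3,0,0,12],[0,-58,178,-3,0,0,15],[0,-70,214,-3,0,0,17],[0,-81,250,-3,0,0,17],[0,-87,268,-3,0,0,17]]';python3 -m creep '[[0,0,0,0,0,0,0],[0,0,0,0,0,0,0],[0,0,0,0,0,0,0]]'
python3 - <<'E'
from h import *
p,d,P=shoot("wrist","w6")
for cam in("wrist","top","side"):
    if cam!="wrist": p,d,P=shoot(cam,cam+"6")
    for t in("cyano_bottle","glue_bottle","clear_cup"):
        for o in vision.cut_out(cam,t)[:2]: 
            q=P[o["region"]&(d>0)]; 
            print(cam,t,round(o["conf"],2),np.round(o["uv"]),np.round(np.percentile(q,[2,50,98],axis=0),3).tolist(), "rgb",np.round(p[o["region"]].mean(0)))
            if t[0]=="c" and t[1]=="y": q=q[(q[:,2]>.055)&(q[:,2]<.075)]; print("  cap",len(q),((q.min(0)+q.max(0))/2).round(4),np.ptp(q,axis=0).round(3))
E
python3 go.py .521 .335 .052 180
```

```text
time_s: 16.1
tcp_pos: [0.5195, 0.3357, 0.3815]
ee_rot: [[-1.0, -0.007, -0.002], [-0.007, 1.0, -0.002], [0.002, -0.002, -1.0]]
wrist_force: [0.6, -0.6, -0.5]
gripper_width: 0.499
gripper_force: 0.0
time_s: 16.35
tcp_pos: [0.5198, 0.3315, 0.3825]
ee_rot: [[-1.0, -0.004, -0.002], [-0.004, 1.0, -0.002], [0.002, -0.002, -1.0]]
wrist_force: [-0.0, -1.4, -0.4]
gripper_width: 0.498
gripper_force: 0.0
wrist cyano_bottle 0.78 [234. 203.] [[0.491, 0.246, 0.001], [0.501, 0.261, 0.04], [0.516, 0.27, 0.069]] rgb [184. 100.  38.]
  cap 246 [0.505  0.257  0.0626] [0.013 0.012 0.015]
wrist cyano_bottle 0.6 [319. 220.] [[0.508, 0.322, 0.009], [0.516, 0.334, 0.041], [0.53, 0.346, 0.069]] rgb [ 89.  95. 111.]
  cap 210 [0.52   0.3344 0.0628] [0.011 0.013 0.015]
wrist glue_bottle 0.56 [327. 301.] [[0.578, 0.321, 0.005], [0.583, 0.341, 0.069], [0.601, 0.362, 0.135]] rgb [117. 107. 103.]
wrist clear_cup 0.71 [330. 110.] [[0.394, 0.308, 0.02], [0.422, 0.343, 0.026], [0.459, 0.374, 0.084]] rgb [181. 182. 186.]
top cyano_bottle 0.77 [166. 252.] [[0.509, 0.32, 0.006], [0.517, 0.328, 0.039], [0.53, 0.341, 0.069
[... 392 characters left out ...]
5 [343. 378.] [[0.493, 0.257, 0.002], [0.506, 0.266, 0.034], [0.519, 0.272, 0.062]] rgb [152.  80.  25.]
  cap 30 [0.5061 0.2623 0.0602] [0.01  0.005 0.01 ]
side cyano_bottle 0.72 [332. 419.] [[0.511, 0.333, 0.004], [0.523, 0.343, 0.037], [0.535, 0.349, 0.068]] rgb [80. 84. 96.]
  cap 71 [0.5226 0.338  0.0627] [0.012 0.011 0.015]
side glue_bottle 0.72 [281. 414.] [[0.58, 0.331, 0.001], [0.6, 0.357, 0.074], [0.622, 0.366, 0.128]] rgb [120. 100.  94.]
side clear_cup 0.63 [394. 411.] [[0.395, 0.309, 0.009], [0.427, 0.333, 0.048], [0.46, 0.377, 0.083]] rgb [149. 150. 151.]
t 16.95 tcp [0.52   0.3319 0.3842] yaw -179.8 j6 -137.3 w 0.5 F [-0.3  1.1 -0.1]
shift [ -1.    3.1 150. ]
rot [0.  0.  0.2]
```

View pics/w6.png

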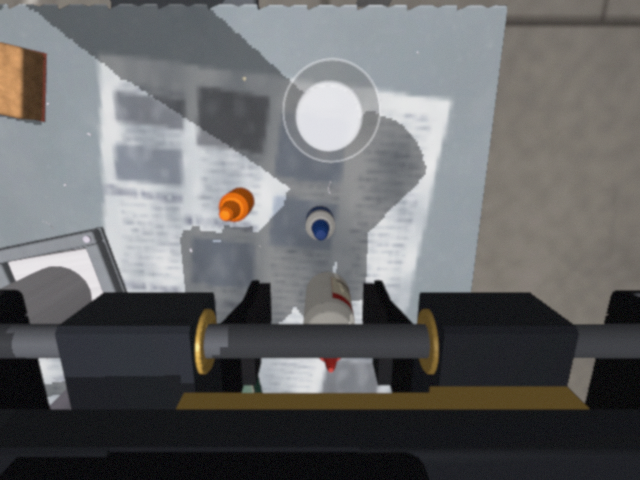

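The blue-capped target is at (320,225), the orange look-alike at (236,205), the cup at (330,110) and the tall bottle at (327,300). The target lies on the fingers' centre line, so I descend.

```bash
python3 -m creep '[[0,-1.5,3,25,0,0,0],[0,-1.5,3,60,0,0,0],[0,-1.5,3,95,0,0,0],[0,-1.5,3,125,0,0,0],[0,-1.5,3,143,0,0,0],[0,-1.5,3,150,0,0,0],[0,-1.5,3,150,0,0,0],[-1,-1.5,3,150,0,0,0]]'; python3 -m creep '[[-1,0,0,0,0,0,0],[-1,0,0,0,0,0,0],[-1,0,0,0,0,0,0],[-1,0,0,0,0,0,0],[-1,0,0,0,0,0,0],[-1,0,0,0,0,0,0],[-1,0,0,0,0,0,0],[-1,0,0,0,0,0,0]]'
```

```text
time_s: 17.62
tcp_pos: [0.5219, 0.3354, 0.235]
ee_rot: [[-1.0, -0.005, 0.001], [-0.005, 1.0, 0.001], [-0.001, 0.001, -1.0]]
wrist_force: [1.6, 0.4, 0.1]
gripper_width: 0.471
gripper_force: 0.0
time_s: 18.28
tcp_pos: [0.5217, 0.3351, 0.2348]
ee_rot: [[-1.0, -0.005, 0.001], [-0.005, 1.0, 0.001], [-0.001, 0.0, -1.0]]
wrist_force: [0.5, -1.3, 3.8]
gripper_width: 0.14
gripper_force: 29.9
```

```bash
python3 -m creep '[[-1,0,0,-5,0,0,0],[-1,0,0,-15,0,0,0],[-1,0,0,-30,0,0,0],[-1,0,0,-30,0,0,0],[-1,0,0,-30,0,0,0]]'
python3 - <<'E'
from h import *
p,d,P=shoot("side","s7")
for o in vision.cut_out("side","cyano_bottle")[:2]:
    q=P[o["region"]&(d>0)]; print(round(o["conf"],2),np.round(o["uv"]),np.round(np.percentile(q,[2,50,98],axis=0),3).tolist(),p[o["region"]].mean(0).round())
cv2.imwrite("pics/s7c.png",cv2.resize(p[300:450,240:440,::-1],(800,600),interpolation=cv2.INTER_CUBIC))
E
python3 go.py .598 .074 .2
```

```text
time_s: 18.7
tcp_pos: [0.5216, 0.3351, 0.2652]
ee_rot: [[-1.0, -0.004, 0.001], [-0.004, 1.0, 0.002], [-0.001, 0.002, -1.0]]
wrist_force: [-1.0, -0.3, -0.7]
gripper_width: 0.136
gripper_force: 29.7
t 18.8 tcp [0.5212 0.3348 0.2637] yaw -179.8 j6 -137.4 w 0.136 F [-0.8 -0.2 -0.6]
shift [ -75.7 -261.1 -118.5]
```

View pics/s7c.png

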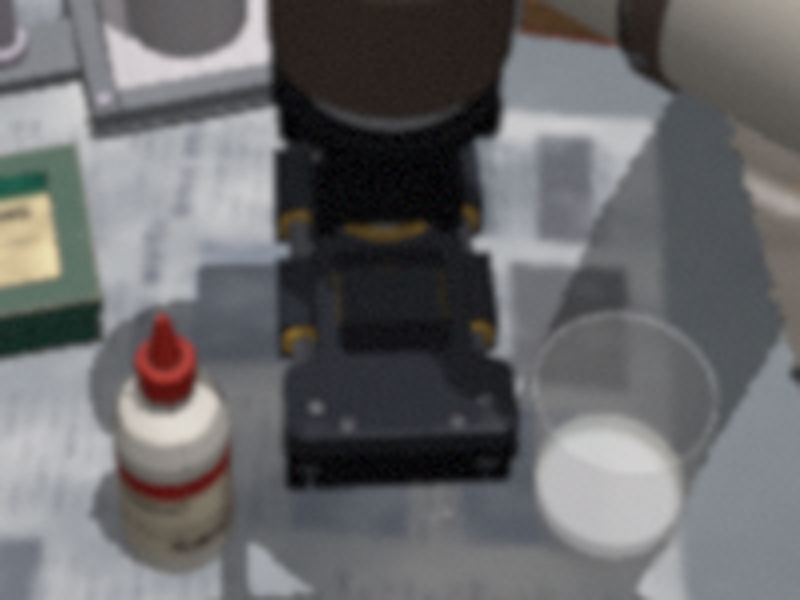

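The picture shows only the gripper body (390,380), hiding the bottle. The tall bottle and cup are untouched. I raise it clear and check there.

```bash
python3 -m creep '[[-1,0,0,-30,0,0,0],[-1,0,0,-70,0,0,0],[-1,0,0,-110,0,0,0],[-1,-6,-22,-118,0,0,0],[-1,-15,-52,-118,0,0,0],[-1,-25,-86,-118,0,0,0],[-1,-35,-120,-118,0,0,0],[-1,-45,-155,-118,0,0,0]]';  python3 -m creep '[[-1,-10,-34,0,0,0,0],[-1,-19,-65,0,0,0,0],[-1,-27,-90,0,0,0,0],[-1,-30,-104,0,0,0,0],[-1,-30,-104,0,0,0,0],[-1,-30,-104,0,0,0,0]]'
python3 - <<'E'
from h import *
for cam in("side","top","wrist"):
    p,d,P=shoot(cam,cam+"8")
    for o in vision.cut_out(cam,"cyano_bottle")[:2]:
        q=P[o["region"]&(d>0)]; print(cam,round(o["conf"],2),np.round(o["uv"]),np.round(np.percentile(q,[2,50,98],axis=0),3).tolist(),p[o["region"]].mean(0).round())
    q=P[(d>0)&(np.hypot(P[...,0]-.598,P[...,1]-.076)<.036)&(P[...,2]>.1025)&(P[...,2]<.109)]
    if len(q)>30:
        A=np.c_[2*q[:,:2],np.ones(len(q))]; print(cam,"rim",len(q),(q.min(0)+q.max(0))/2,np.ptp(q,axis=0))
        print("hull",cv2.minEnclosingCircle((q[:,:2]*1000).astype(np.float32)))
E
python3 go.py .598 .074 .2
python3 - <<'E'
import cv2
a=cv2.imread("pics/side8.png"); cv2.imwrite("pics/side8c.png",cv2.resize(a[200:350,200:400],(800,600),interpolation=cv2.INTER_CUBIC))
E
```

```text
time_s: 19.47
tcp_pos: [0.567, 0.1789, 0.3813]
ee_rot: [[-1.0, -0.005, -0.002], [-0.005, 1.0, -0.0], [0.002, -0.0, -1.0]]
wrist_force: [0.6, 0.8, -0.6]
gripper_width: 0.135
gripper_force: 29.7
time_s: 19.97
tcp_pos: [0.5975, 0.0759, 0.3813]
ee_rot: [[-1.0, -0.003, -0.001], [-0.003, 1.0, -0.0], [0.001, -0.0, -1.0]]
wrist_force: [0.6, 0.5, 0.0]
gripper_width: 0.136
gripper_force: 29.7
side 0.85 [283. 248.] [[0.585, -0.109, -0.001], [0.597, 0.086, 0.171], [0.61, 0.091, 0.191]] [101. 102. 107.]
side 0.64 [340. 374.] [[0.491, 0.249, -0.0], [0.506, 0.265, 0.034], [0.519, 0.272, 0.067]] [164.  91.  36.]
side rim 311 [0.59897167 0.07436273 0.10544416] [0.05847945 0.06373108 0.00585724]
hull ((597.5479125976562, 74.20995330810547), 32.44523239135742)
top 0.6 [294. 220.] [[0.556, 0.03, 0.012], [0.58, 0.071, 0.019], [0.625, 0.113, 0.109]] [106. 106. 105.]
top 0.51 [286. 204.] [[0.583, 0.067, 0.152], [0.587, 0.078, 0.182], [0.598, 0.089, 0.217]] [55. 58. 63.]
top rim 230 [0.59033596 0.07207416 0.10576901] [0.04501352 0.06058047 0.00642995]
hull ((597.5284423828125, 72.13318634033203), 30.720243453979492)
wrist 0.72 [526. 115.] [[0.493, 0.242, 0.005], [0.506, 0.249, 0.039], [0.518, 0.26, 0.069]] [157.  83.  29.]
wrist 0.6 [316. 277.] [[0.584, 0.065, 0.151], [0.59, 0.077, 0.188], [0.6, 0.088, 0.216]] [ 72.  81. 103.]
wrist rim 2232 [0.59591854 0.07216602 0.10541469] [0.05660558 0.06112676 0.00580632]
hull ((598.1672973632812, 72.17645263671875), 30.880420684814453)
t 20.27 tcp [0.5974 0.0774 0.3822] yaw -179.7 j6 -112.4 w 0.138 F [-1.1 -0.3 -0.7]
shift [-0.6 -3.4 -0. ]
```

View pics/side8c.png

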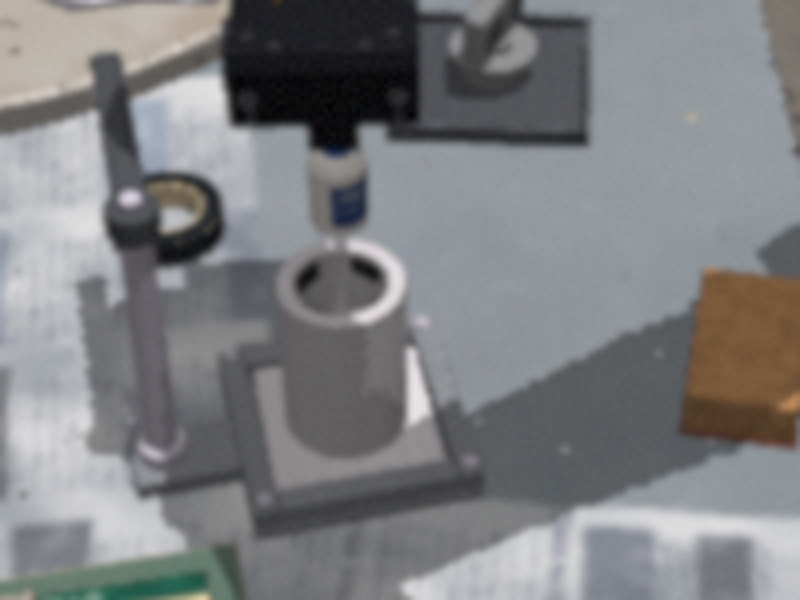

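The bottle hangs upright at (338,190), directly over the open mouth at (340,285). It needs a correction of about 4 mm in y, then I lower it.

```bash
python3 -m creep '[[-1,-0.6,-4,0,0,0,0],[-1,-0.6,-4,15,0,0,0],[-1,-0.6,-4,30,0,0,0],[-1,-0.6,-4,40,0,0,0],[-1,-0.6,-4,40,0,0,0],[-1,-0.6,-4,40,0,0,0]]'; python3 -m creep '[[-1,0,0,10,0,0,0],[-1,0,0,20,0,0,0],[-1,0,0,30,0,0,0],[-1,0,0,40,0,0,0],[-1,0,0,50,0,0,0],[-1,0,0,50,0,0,0],[-1,0,0,50,0,0,0]]'; python3 go.py .598 .0735 .109
```

```text
time_s: 20.77
tcp_pos: [0.5983, 0.0724, 0.3418]
ee_rot: [[-1.0, -0.005, -0.001], [-0.005, 1.0, -0.001], [0.001, -0.001, -1.0]]
wrist_force: [1.3, -0.6, -0.7]
gripper_width: 0.139
gripper_force: 29.7
time_s: 21.35
tcp_pos: [0.5981, 0.0722, 0.2911]
ee_rot: [[-1.0, -0.004, -0.002], [-0.004, 1.0, -0.001], [0.002, -0.001, -1.0]]
wrist_force: [0.2, 0.8, 0.2]
gripper_width: 0.138
gripper_force: 29.7
t 21.35 tcp [0.5981 0.0722 0.2911] yaw -179.7 j6 -112.0 w 0.138 F [0.2 0.8 0.2]
shift [ 0.1  1.3 -0.1]
```

No contact force, so the bottle is inside the mouth. I release it and withdraw.

```bash
python3 -m creep '[[1,0,0,0,0,0,0],[1,0,0,0,0,0,0],[1,0,0,0,0,0,0],[1,0,0,0,0,0,0],[1,0,0,0,0,0,0],[1,0,0,-20,0,0,0],[1,0,0,-55,0,0,0],[1,0,0,-90,0,0,0]]'; python3 -m creep '[[1,10,0,-35,0,0,0],[1,30,0,-60,0,0,0],[1,60,0,-60,0,0,0],[1,95,0,-60,0,0,0],[1,120,0,-60,0,0,0],[1,120,0,-60,0,0,0]]'
python3 - <<'E'
from h import *
for cam in("side","top"):
    p,d,P=shoot(cam,cam+"9")
    R=lambda c,rad,z0,z1:P[(d>0)&(np.hypot(P[...,0]-c[0],P[...,1]-c[1])<rad)&(P[...,2]>z0)&(P[...,2]<z1)]
    q=R((.598,.074),.021,.012,.2); print(cam,"in mouth",len(q),np.percentile(q,[2,50,98],axis=0).round(3).tolist() if len(q) else 0)
    q=R((.598,.074),.035,.1,.112); print("rim z",np.percentile(q[:,2],[5,50,95]))
    q=R((.513,-.2225),.045,.015,.1); print("stopper",q.mean(0).round(3),np.percentile(q[:,2],98))
    for t in("glue_bottle","clear_cup","sanding_block"):
        for o in vision.find_in(cam,t)[:1]: print(t,np.round(o["uv"]))
a=cv2.imread("pics/top9.png")[150:300,200:480]; b=cv2.imread("pics/side9.png")[150:320,200:420]
cv2.imwrite("pics/end.png",np.vstack([cv2.resize(a,(560,300)),cv2.resize(b,(560,300))]))
E
python3 go.py .5 .07 .2
```

```text
time_s: 22.02
tcp_pos: [0.5979, 0.0722, 0.3822]
ee_rot: [[-1.0, -0.004, -0.003], [-0.004, 1.0, -0.001], [0.003, -0.001, -1.0]]
wrist_force: [1.2, 0.6, 0.2]
gripper_width: 0.662
gripper_force: 0.0
time_s: 22.52
tcp_pos: [0.4741, 0.0709, 0.4432]
ee_rot: [[-1.0, -0.005, -0.0], [-0.005, 1.0, 0.001], [0.0, 0.001, -1.0]]
wrist_force: [-1.1, -0.2, -0.1]
gripper_width: 0.99
gripper_force: 0.0
side in mouth 61 [[0.58, 0.054, 0.079], [0.591, 0.061, 0.1], [0.617, 0.093, 0.106]]
rim z [0.10079516 0.1044919  0.10700194]
stopper [ 0.512 -0.214  0.044] 0.06589242461992623
glue_bottle [282. 415.]
clear_cup [392. 409.]
sanding_block [387. 290.]
top in mouth 0 0
t 22.77 tcp [0.479  0.072  0.4421] yaw -179.8 j6 -117.6 w 1.001 F [0.4 0.  0.3]
shift [-20.9  -2.1  60. ]Traceback (most recent call last):
  File "<stdin>", line 6, in <module>
    return _quantile_unchecked(
        a, q, axis, out, overwrite_input, method, keepdims, weights)
    return _ureduce(a,
                    func=_quantile_ureduce_func,
    ...<5 lines>...
                    overwrite_input=overwrite_input,
                    method=method)
    r = func(a, **kwargs)
    result = _quantile(arr,
                       quantiles=q,
    ...<2 lines>...
                       out=out,
                       weights=wgt)
    slices_having_nans = np.isnan(arr[-1, ...])
                                  ~~~^^^^^^^^^
IndexError: index -1 is out of bounds for axis 0 with size 0
```

```bash
python3 -m creep '[[1,-30,0,0,0,0,0],[1,-65,0,0,0,0,0],[1,-100,0,0,0,0,0],[1,-130,0,0,0,0,0],[1,-140,0,0,0,0,0],[1,-140,0,0,0,0,0],[1,-140,0,0,0,0,0]]'
python3 - <<'E'
from h import *
p,d,P=shoot("wrist","w10")
q=P[(d>0)&(np.hypot(P[...,0]-.598,P[...,1]-.073)<.017)&(P[...,2]<.2)]; print(len(q),np.percentile(q,[2,25,50,75,98],axis=0).round(3).tolist())
q=q[(q[:,2]>.075)&(q[:,2]<.1)]; print("captop",len(q),q.mean(0).round(3))
f,cx,cy,T=model("wrist"); c=np.linalg.inv(T)@[.598,.073,.106,1]; u,v=int(f*c[0]/c[2]+cx),int(f*c[1]/c[2]+cy); print(u,v)
a=p[max(0,v-90):v+90,max(0,u-120):u+120,::-1]
b=cv2.imread("pics/side9.png")[150:320,200:420]
cv2.imwrite("pics/end.png",np.hstack([cv2.resize(a,(400,300)),cv2.resize(b,(400,300))]))
E
```

```text
time_s: 23.35
tcp_pos: [0.6194, 0.0723, 0.4403]
ee_rot: [[-1.0, -0.003, -0.003], [-0.003, 1.0, -0.001], [0.003, -0.001, -1.0]]
wrist_force: [-1.2, -0.9, -0.1]
gripper_width: 1.001
gripper_force: 0.0
710 [[0.585, 0.058, 0.016], [0.591, 0.066, 0.053], [0.595, 0.072, 0.056], [0.6, 0.077, 0.07], [0.61, 0.088, 0.085]]
captop 155 [0.598 0.072 0.082]
317 203
```

View pics/end.png

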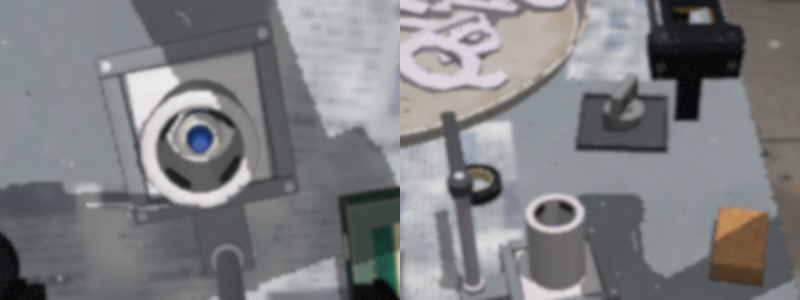

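The bottle stands inside the canister, with its blue cap at (200,138). Its top is at 0.085 m, which matches the base resting on the canister floor. The stopper is upright in the tray at (622,108) and the bar is aside.

```bash
python3 -c "
from station import r
print(r.finish_job())"
```

```text
the job is handed in; nothing more can be done
None
```

I handed the job in at about 23 s, but no verdict came back; by my last measurements the bar is about 1.5 rad aside, the stopper upright in the tray, the small bottle down inside the seated canister, and the tall bottle, cup and sanding block unmoved.

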